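# Turn the preheater's spreader plate over onto its deck

### The job

The aluminium spreader plate was left ribs up on the low front ledge of the board preheater. It is too wide to grasp flat: lever it up on edge against the step behind it, then lower it over, without letting it slam down, so that it lies flat and square on the preheater's upper deck, resting on its ribs with the smooth face up. Leave the other things on the bench where they are.

Things in the scene. Friction and masses are not known exactly. Their poses are not given: they have to be found in the camera images.
- preheater: Fixed board preheater, 320 mm wide (y), in two levels. Origin on the bench under the middle of the step face; x points from the low ledge to the high deck, z up. Grey ledge: x -85 to 0 mm, top 50 mm above the bench. Step: upright wall at x = 0, from 50 up to 65 mm. Slotted steel deck: x 0 to 80 mm, top 65 mm high. Bare bench before the ledge and behind the deck.
- step_edge (a point): Middle of the upper edge of the step: preheater frame (0, 0, 65 mm).
- plate: Loose aluminium plate 115 (x) by 160 (y) by 8 mm, 0.34 to 0.5 kg. Origin: centre of the smooth face; z points from smooth to ribbed face (up at the start, must end down). Two ribs on the ribbed face: x -27.5 to 32.5 mm, 12 mm wide, 10 mm high, at y = -55 and 55 mm. At the start it lies smooth face down on the ledge, x towards the step within 0.04 rad.
- plate_far_edge (a point): Middle of the plate's edge next to the step (mid-thickness), plate frame (57.5, 0, 4 mm); at the start 1 to 8 mm from the step face.
- plate_near_edge (a point): Middle of the plate's other long edge (mid-thickness), plate frame (-57.5, 0, 4 mm). At the start it overhangs the ledge's front by 31 to 38 mm, with 50 mm free below; after turning over about the far edge it overhangs the deck's rear by about 20 mm, with 75 mm free below and the plate's origin 83 mm above the bench.
- flux_jar: Bystander: small jar, 28 mm across, 30 mm high, standing on one end of the deck, 130 to 140 mm (preheater y) from its middle. Origin under its centre.
- mug: Bystander: white mug, 80 mm across, 95 mm high, on the bench beside the preheater on its -y side. Origin under its centre.
- screwdriver: Bystander: blue-handled screwdriver lying on the bench beside the preheater on its +y side.
- board: Bystander: green circuit board, 120 by 85 mm, lying on the bench at the left.
- bowl: Bystander: steel bowl, 120 mm across, 45 mm high, on the bench at the left.
- parts_tray: Bystander: blue divided tray, 120 by 90 by 35 mm, on the bench at the right.
- brush: Bystander: brush lying on the bench at the right.

How it is judged:
By the outcome, as a careful person would: the job done as asked, in the order asked, and still so for the second after the job is handed in, with the robot touching nothing.
It also fails if it takes over 45 s, if anything falls off the work surface, if the arm or the gripper's body presses on something with over 40 N, if the wrist force passes 120 N, or if a joint passes its speed limit or range.

### The arm

A 6-joint arm with a two-finger parallel gripper is mounted at the origin on the work surface. World frame = base frame: x ahead of the robot, y to its left, z up, the work surface at z = 0. Lengths are in mm, angles in degrees, forces in N, time in s.
With the tool pointing down it reaches from about 375 to 975 mm from the base axis. Payload 3.8 kg.
Tool frame: the origin (TCP) lies at the very end of the fingers, on their centre line; the grasp point (between the pads) lies 19 mm behind it; z points along the fingers, y is the line along which they close (so a half turn about z gives the same grasp; the last joint's range is limited). The gripper opens to 85 mm and grips with 20 to 120 N. Pads are 22 mm wide; open, the fingers measure 114 mm over their backs; the gripper's body (76 mm by 85 mm) begins 54 mm behind the grasp point. The pads swing forward as they close: fully open they stand 13 mm farther back than shut.
Start: joints at [74.605, 15.12, 91.902, -0, 72.978, -2.114], TCP at [155.066, 656.942, 231.28] pointing down, gripper open.
Joint ranges: [-150.88, 150.88], [-54.13, 125.18], [17.81, 147.31], [-75.09, 255.09], [0, 152.58], [-146.25, 146.25]. Speed limits (degrees/s): [147.25, 147.25, 180, 180, 180, 180].

### API

Orientations are given as [roll, pitch, yaw] about the fixed x, y, z axes, in that order (R = Rz(yaw) Ry(pitch) Rx(roll)).
In Python, from rig import read_state, read_camera, camera_model, close_job, look_for, masks_of, landmark_of gives the robot as it stands.
- The arm moves only by the tool servo_tool, never from a script. Its argument "steps" is a list of rows, each an object of numbers: "dx", "dy", "dz": the shift along the tool's x, y, z each as a share of 3 cm, from -1 to 1; "rx", "ry", "rz": the turn, a rotation vector about the tool's x, y, z each as a share of 5 degrees, from -1 to 1. A call has 1 to 20 rows; each row shifts and turns the commanded pose from where the row before left it, along the tool's axes as they then stand; what a row does not reach is not made up. A row lasts 1/10 s, in which the tool goes at most 50 mm and 8.59 degrees, less where a joint would pass 70% of its speed; a pose out of reach is approached as far as the arm can. A call with a number of a shift or a turn outside -1 to 1 is refused whole. A call with a gripper value outside its range is refused whole. "gripper" is the finger opening in mm, from 0 to 85.4, set as the call begins (left out, the last holds). The fingers move at their own pace and stop on an object; the grip force is fixed at half the most. Time passes only in rows, so rows that do not move let the fingers close. It gives the time, the measured TCP pose, the force, the opening and the grip force at its end, in the units of the state.
- read_state(): the state, without advancing time (a new reading comes with each control period).
- read_camera(name): name is "scene" or "top" or "wrist"; returns the picture (384x512x3 uint8, blue, green, red); there is no depth.
- camera_model(name): a dict with "fx", "fy", "cx", "cy" (pixels), "R" (3x3) and "t" (3): a world point X has camera coordinates R X + t. Camera axes: x right, y down, z forward; pixel columns grow to the right and rows downward; lengths in mm; the calibration is good to about 2 mm. A picture is of the moment at which its call begins: read the wrist's pose just before it. camera_model takes no time and is no camera call; for the wrist camera it gives the pose at the moment of the call.
- close_job(): hands the job in; it is judged then, once.
Trained networks look in the newest picture that a camera, given by its name, has taken for a name from the list of things; names that differ only in an ending like _2 or _b are one class to them, and where a whole thing is asked for, a point or a joint stands for the part that bears it (a point fixed in the world has none). Each returns a list of dicts, best first, with "p" (0 to 1); they miss things now and then, are a little off and sometimes report something else, mostly with a low value. They report only what shows in the picture. A call takes as long as a camera call.
- look_for(thing, camera): "at" ([x, y, z] in mm, in the coordinates of the camera as it stood for that picture, good to about 4 mm: the middle of the surface that is visible of it).
- masks_of(thing, camera): "mask" (384x512 bool, what is visible of it).
- landmark_of(thing, camera): "at" ([x, y, z] in mm, in the coordinates of the camera as it stood for that picture, good to about 4 mm: a listed point, or the origin of a listed thing).
The state is a dict: "clock": time; "joint_positions": joint angles; "dq": joint speeds; "joint_torque": joint torques, N m; "tool_pos": TCP position; "ee_rot": TCP orientation; "force": force on the tool from outside, world axes, zero at the start; "torque": the same for the moment, N m; "finger_gap": finger opening in mm; "finger_force": force on a finger pad.
Only numpy, scipy, OpenCV 4.12 (cv2) and the standard library are available. Lean on these libraries where they do the work, as an engineer would, in place of code of your own. Each camera call takes 0.05 s, during which the arm holds its last target. There are 200 camera calls.

## Working session

There is one attempt and no reset: what is moved stays moved. The work goes in short steps, Python scripts to look and compute and a tool call to move; the robot and the scene stay as the last step left them, time stands still between calls to the robot, and variables do not carry over. Pictures are saved under pics/ and viewed, at most 10 in all, crops included, and the job is handed in when it is done.

Besides the shell and the picture viewer there is one more tool, called in YAML: its name, and indented under it one key for each argument. servo_tool: Moves the arm, as the interface text tells. Its arguments: {"type":"object","properties":{"steps":{"type":"array","items":{"type":"object","properties":{"dx":{"type":"number"},"dy":{"type":"number"},"dz":{"type":"number"},"rx":{"type":"number"},"ry":{"type":"number"},"rz":{"type":"number"}}}},"gripper":{"type":"number"}},"required":["steps"]}

```bash
mkdir -p pics; cat > h.py <<'E'
import numpy as np, cv2
from rig import *
def w(cam,p):
    m=camera_model(cam); return (np.array(m["R"]).T@(np.array(p)-np.array(m["t"]))).round(1)
def px(cam,P):
    m=camera_model(cam); c=np.array(m["R"])@np.array(P)+np.array(m["t"]); return (m["fx"]*c[0]/c[2]+m["cx"],m["fy"]*c[1]/c[2]+m["cy"])
E
python3 - <<'E'
from h import *
for c in("scene","top"):
    im=read_camera(c); cv2.imwrite(f"pics/{c}0.png",im)
    for t in("preheater","step_edge","plate","plate_far_edge","plate_near_edge","flux_jar","mug"):
        r=landmark_of(t,c)
        print(c,t,[(w(c,a["at"]),round(a["p"],2)) for a in r[:2]])
    m=camera_model(c); print(np.array(m["R"]).round(3).tolist(),m["t"],m["fx"])
s=read_state();print(s)
E
```

```text
scene preheater [(array([599.6, -61.6,  -5.2]), 0.59)]
scene step_edge [(array([598.9, -61. ,  65.6]), 0.86)]
scene plate [(array([539.9, -46.1,  49.4]), 0.83)]
scene plate_far_edge [(array([593.7, -40.9,  52.9]), 0.57)]
scene plate_near_edge [(array([477.3, -51.9,  52. ]), 0.64)]
scene flux_jar [(array([626.4,  81.7,  63.9]), 0.52)]
scene mug [(array([ 631.3, -313.5,   -4.3]), 0.88)]
[[-0.684, 0.729, -0.016], [0.545, 0.497, -0.675], [-0.484, -0.471, -0.737]] [ 372.07480332 -240.52305569 1472.30909732] 358.15819898148953
top preheater [(array([598.9, -59.8,  -0.6]), 0.68), (array([592.9, -36.2,  52.5]), 0.62)]
top step_edge []
top plate [(array([538.6, -48.8,  49.1]), 0.64)]
top plate_far_edge [(array([596.1, -39.3,  52.3]), 0.89)]
top plate_near_edge [(array([479.9, -53.5,  52.1]), 0.91), (array([562.7, 171.8,  -1.9]), 0.31)]
top flux_jar [(array([628.9,  82.1,  67.8]), 0.49)]
top mug [(array([ 632.9, -310.6,   -1.8]), 0.6)]
[[-0.012, -1.0, 0.0], [-0.999, 0.012, -0.051], [0.051, -0.001, -0.999]] [  20.74038018  552.02663114 1647.14633179] 495.81483700270655
{'clock': 0.8, 'joint_positions': array([ 7.46054724e+01,  1.51160529e+01,  9.19005014e+01,  4.15605399e-04,
        7.29789765e+01, -2.11456169e+00]), 'dq': array([ 0.03054075,  0.01895386, -0.05720462, -0.01615809,  0.05084557,
        0.00967336]), 'joint_torque': array([ 8.10270899e-05, -5.14975655e+01, -3.67696524e+01,  1.45311577e-05,
        5.42171729e-04,  1.06679286e-05]), 'tool_pos': array([155.05880054, 656.95461108, 231.34859639]), 'ee_rot': array([ 1.79995519e+02, -2.32235420e-04,  1.66719913e+02]), 'force': array([-0.2341681 ,  0.60868004, -0.11982734]), 'torque': array([ 0.00659957, -0.05183857,  0.04942241]), 'finger_force': 0.0, 'finger_gap': 85.56380837756062}
```

```bash
python3 -c "
import cv2,numpy as np
cv2.imwrite('pics/both.png',cv2.resize(np.vstack([cv2.imread('pics/scene0.png'),cv2.imread('pics/top0.png')]),(400,600)))"
```

```text
(no output)
```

View pics/scene0.png

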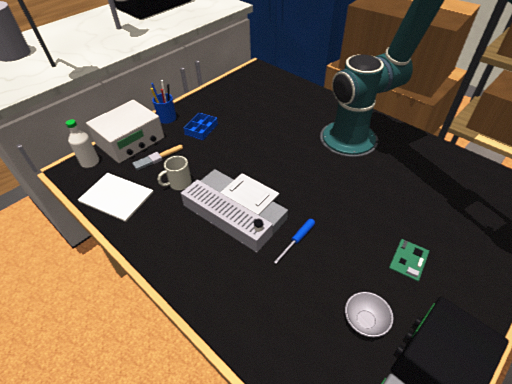

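View pics/top0.png

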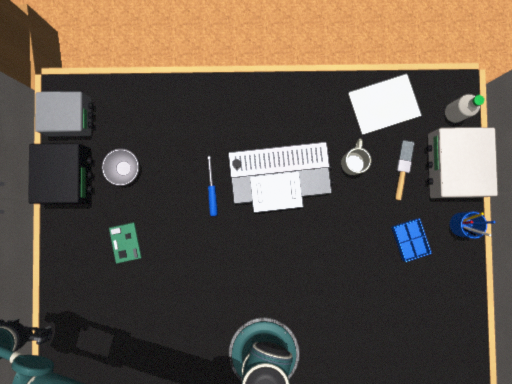

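The pictures show the preheater at top (280,172), with the plate on its robot side at (277,192). The jar is at the +y end at (237,162), the mug at (356,160). I'll measure yaws from the masks, and start the transit.

```bash
python3 - <<'E'
from h import *
im=cv2.imread("pics/top0.png")
m=camera_model("top");R=np.array(m["R"]);t=np.array(m["t"])
def toz(u,v,z):
    d=R.T@np.array([(u-m["cx"])/m["fx"],(v-m["cy"])/m["fy"],1]);c=-R.T@t
    return (c+d*(z-c[2])/d[2])[:2]
for n,z in(("preheater",57),("plate",58)):
    for r in masks_of(n,"top")[:2]:
        mk=r["mask"].astype(np.uint8);c=max(cv2.findContours(mk,0,1)[0],key=cv2.contourArea)
        P=np.array([toz(*p[0],z) for p in c],np.float32)
        b=cv2.minAreaRect(P);print(n,round(r["p"],2),b,cv2.boxPoints(b).round(0).tolist())
E
```

```text
preheater 0.65 ((598.1543579101562, -63.565765380859375), (168.64085388183594, 327.5450439453125), 4.886199474334717) [[500.0, 92.0], [528.0, -234.0], [696.0, -220.0], [668.0, 107.0]]
plate 0.91 ((535.7662963867188, -45.070472717285156), (114.93780517578125, 159.92404174804688), 5.690451622009277) [[471.0, 29.0], [487.0, -130.0], [601.0, -119.0], [585.0, 40.0]]
```

servo_tool:
  steps:
    - {"dx": -0.7, "dy": -0.97}
    - {"dx": -0.7, "dy": -0.97}
    - {"dx": -0.7, "dy": -0.97}
    - {"dx": -0.7, "dy": -0.97}
    - {"dx": -0.7, "dy": -0.97}
    - {"dx": -0.7, "dy": -0.97}
    - {"dx": -0.7, "dy": -0.97}
    - {"dx": -0.7, "dy": -0.97}
    - {"dx": -0.7, "dy": -0.97}
    - {"dx": -0.7, "dy": -0.97}
    - {"dx": -0.7, "dy": -0.97}
    - {"dx": -0.7, "dy": -0.97}
    - {"dx": -0.7, "dy": -0.97}
    - {"dx": -0.7, "dy": -0.97}
    - {"dx": -0.7, "dy": -0.97}
    - {"dx": -0.7, "dy": -0.97}
    - {"dx": -0.7, "dy": -0.97}
    - {"dx": -0.7, "dy": -0.97}
    - {"dx": -0.7, "dy": -0.97}
    - {"dx": -0.7, "dy": -0.97}

```text
invalid input
```

```bash
cat >> h.py <<'E'
import json,os
def log():
    s=read_state();a=json.load(open("log.json")) if os.path.exists("log.json") else []
    a.append([s["joint_positions"].tolist(),s["tool_pos"].tolist(),s["ee_rot"].tolist()]);json.dump(a,open("log.json","w"))
    print(s["clock"],*[np.round(s[k],1) for k in("joint_positions","tool_pos","ee_rot","force","torque","finger_gap","finger_force")]);return s
E
python3 -c "
from h import *
log()"
```

```text
0.9 [74.6 15.1 91.9  0.  73.  -2.1] [155.1 657.  231.3] [180.    0.  166.7] [-0.   0.6 -0. ] [-0.  0. -0.] 85.3 0.0
```

servo_tool:
  steps:
    - {"dx": -0.7, "dy": -0.9}
    - {"rz": 1}
    - {"rz": 1}
    - {"rz": 1}
    - {"rz": 1}
    - {"rz": 1}
    - {"rz": 1}
    - {"rz": 1}
    - {"rz": 1}
    - {"rz": 1}
    - {"rz": 1}
    - {"rz": 1}
    - {"rz": 1}
    - {"rz": 1}
    - {"rz": 1}

```text
invalid input
```

```bash
python3 -c "
from h import *
log()
cv2.imwrite('pics/w1.png',read_camera('wrist'))"
```

```text
0.9 [74.6 15.1 91.9  0.  73.  -2.1] [155.1 657.  231.3] [180.    0.  166.7] [-0.   0.6 -0. ] [-0.  0. -0.] 85.3 0.0
```

View pics/w1.png

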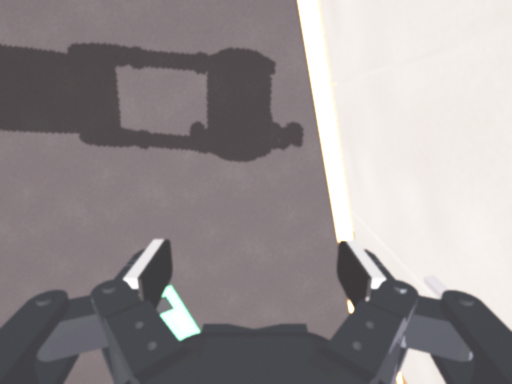

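The arm did not move: this view shows only bench and the fingers. The calls were refused, so I'll try rows with all fields.

servo_tool:
  steps:
    - {"dx": -0.7, "dy": -0.97, "dz": 0, "rx": 0, "ry": 0, "rz": 0}
  gripper: 85

```text
clock: 1.05
tool_pos: [167.7, 626.2, 231.0]
ee_rot: [179.9, -0.1, 166.9]
force: [-0.3, 0.0, 0.2]
finger_gap: 85.3
finger_force: 0.0
```

servo_tool:
  steps:
    - {"dx": -0.7, "dy": -0.97, "dz": 0, "rx": 0, "ry": 0, "rz": 0}
    - {"dx": -0.7, "dy": -0.97, "dz": 0, "rx": 0, "ry": 0, "rz": 0}
    - {"dx": -0.7, "dy": -0.97, "dz": 0, "rx": 0, "ry": 0, "rz": 0}
    - {"dx": -0.7, "dy": -0.97, "dz": 0, "rx": 0, "ry": 0, "rz": 0}
    - {"dx": -0.7, "dy": -0.97, "dz": 0, "rx": 0, "ry": 0, "rz": 0}
    - {"dx": -0.7, "dy": -0.97, "dz": 0, "rx": 0, "ry": 0, "rz": 0}
    - {"dx": -0.7, "dy": -0.97, "dz": 0, "rx": 0, "ry": 0, "rz": 0}
    - {"dx": -0.7, "dy": -0.97, "dz": 0, "rx": 0, "ry": 0, "rz": 0}
    - {"dx": -0.7, "dy": -0.97, "dz": 0, "rx": 0, "ry": 0, "rz": 0}
    - {"dx": -0.7, "dy": -0.97, "dz": 0, "rx": 0, "ry": 0, "rz": 0}
    - {"dx": -0.7, "dy": -0.97, "dz": 0, "rx": 0, "ry": 0, "rz": 0}
    - {"dx": -0.7, "dy": -0.97, "dz": 0, "rx": 0, "ry": 0, "rz": 0}
    - {"dx": -0.7, "dy": -0.97, "dz": 0, "rx": 0, "ry": 0, "rz": 0}
    - {"dx": -0.7, "dy": -0.97, "dz": 0, "rx": 0, "ry": 0, "rz": 0}
    - {"dx": -0.7, "dy": -0.97, "dz": 0, "rx": 0, "ry": 0, "rz": 0}
    - {"dx": -0.7, "dy": -0.97, "dz": 0, "rx": 0, "ry": 0, "rz": 0}
    - {"dx": -0.7, "dy": -0.97, "dz": 0, "rx": 0, "ry": 0, "rz": 0}
    - {"dx": -0.7, "dy": -0.97, "dz": 0, "rx": 0, "ry": 0, "rz": 0}
    - {"dx": -0.7, "dy": -0.97, "dz": 0, "rx": 0, "ry": 0, "rz": 0}
    - {"dx": -0.7, "dy": -0.97, "dz": 0, "rx": 0, "ry": 0, "rz": 0}

```text
clock: 3.05
tool_pos: [444.3, -40.7, 231.6]
ee_rot: [180.0, 0.1, 166.7]
force: [0.7, 0.3, 0.5]
finger_gap: 85.1
finger_force: 0.0
```

```bash
python3 -c "
from h import *
log()"
```

```text
3.05 [ -8.4 -10.5 118.4   0.   72.  -85.1] [444.3 -40.7 231.6] [1.800e+02 1.000e-01 1.667e+02] [0.7 0.3 0.5] [-0. -0. -0.] 85.1 0.0
```

servo_tool:
  steps:
    - {"dx": 0, "dy": 0, "dz": 0, "rx": 0, "ry": 0, "rz": 1}
    - {"dx": 0, "dy": 0, "dz": 0, "rx": 0, "ry": 0, "rz": 1}
    - {"dx": 0, "dy": 0, "dz": 0, "rx": 0, "ry": 0, "rz": 1}
    - {"dx": 0, "dy": 0, "dz": 0, "rx": 0, "ry": 0, "rz": 1}
    - {"dx": 0, "dy": 0, "dz": 0, "rx": 0, "ry": 0, "rz": 1}
    - {"dx": 0, "dy": 0, "dz": 0, "rx": 0, "ry": 0, "rz": 1}
    - {"dx": 0, "dy": 0, "dz": 0, "rx": 0, "ry": 0, "rz": 1}
    - {"dx": 0, "dy": 0, "dz": 0, "rx": 0, "ry": 0, "rz": 1}
    - {"dx": 0, "dy": 0, "dz": 0, "rx": 0, "ry": 0, "rz": 1}
    - {"dx": 0, "dy": 0, "dz": 0, "rx": 0, "ry": 0, "rz": 1}
    - {"dx": 0, "dy": 0, "dz": 0, "rx": 0, "ry": 0, "rz": 1}
    - {"dx": 0, "dy": 0, "dz": 0, "rx": 0, "ry": 0, "rz": 1}
    - {"dx": 0, "dy": 0, "dz": 0, "rx": 0, "ry": 0, "rz": 1}
    - {"dx": 0, "dy": 0, "dz": 0, "rx": 0, "ry": 0, "rz": 1}
    - {"dx": 0, "dy": 0, "dz": 0, "rx": 0, "ry": 0, "rz": 0.3}

```text
clock: 4.55
tool_pos: [443.9, -39.1, 231.5]
ee_rot: [180.0, 0.0, 95.1]
force: [-0.4, -0.5, -0.9]
finger_gap: 85.2
finger_force: 0.0
```

```bash
python3 -c "
from h import *
log()"
```

```text
4.55 [ -8.2 -10.5 118.5  -0.   72.  -13.4] [443.9 -39.1 231.5] [180.    0.   95.1] [-0.4 -0.5 -0.9] [-0.  0.  0.] 85.2 0.0
```

```bash
python3 -c "
from h import *
cv2.imwrite('pics/w2.png',read_camera('wrist'))
for t in('step_edge','plate','plate_far_edge','plate_near_edge','preheater'):
    print(t,[(w('wrist',a['at']),round(a['p'],2)) for a in landmark_of(t,'wrist')[:2]])
"
```

```text
step_edge [(array([598.5, -59. ,  66. ]), 0.64)]
plate [(array([536.2, -43.6,  50.8]), 0.8)]
plate_far_edge [(array([587. , -41.5,  52.7]), 0.59)]
plate_near_edge [(array([480.1, -55. ,  56. ]), 0.57)]
preheater []
```

View pics/w2.png

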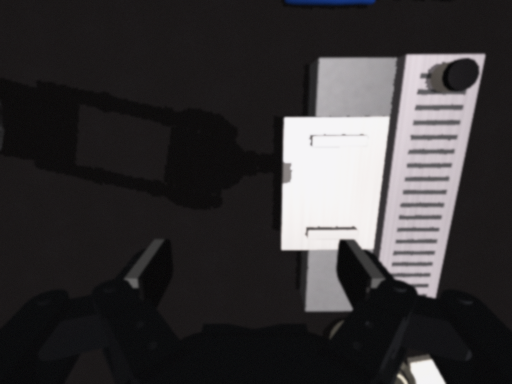

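servo_tool:
  steps:
    - {"dx": 0, "dy": 0, "dz": 0, "rx": -1, "ry": 0, "rz": 0}
    - {"dx": 0, "dy": 0, "dz": 0, "rx": -1, "ry": 0, "rz": 0}
    - {"dx": 0, "dy": 0, "dz": 0, "rx": -1, "ry": 0, "rz": 0}
    - {"dx": 0, "dy": 0, "dz": 0, "rx": -1, "ry": 0, "rz": 0}
    - {"dx": 0, "dy": 0, "dz": 0, "rx": -1, "ry": 0, "rz": 0}
    - {"dx": 0, "dy": 0, "dz": 0, "rx": -1, "ry": 0, "rz": 0}
  gripper: 40

```text
clock: 5.45
tool_pos: [444.0, -39.1, 231.8]
ee_rot: [149.8, 0.1, 95.3]
force: [-0.1, -1.0, 0.4]
finger_gap: 39.8
finger_force: 0.0
```

```bash
python3 -c "
from h import *
log()"
```

```text
5.45 [-16.7 -31.9 137.6  14.9  46.9 -29.5] [444.  -39.1 231.8] [1.498e+02 1.000e-01 9.530e+01] [-0.1 -1.   0.4] [0.  0.2 0.1] 39.8 0.0
```

```bash
cat > kin.py <<'E'
import json,numpy as np
from scipy.optimize import least_squares
from scipy.spatial.transform import Rotation as Ro
L=json.load(open("log.json"))
def res(p,full=False):
    h,L1,L2,d,e,b=p;out=[]
    for q,x,r in L:
        q=np.radians(q);Rt=Ro.from_euler("xyz",r,degrees=True).as_matrix()
        W=Ro.from_euler("z",-q[0]).apply(np.array(x)-d*Rt[:,2])
        s=q[1]+q[2]
        out+=[W[0]-(L1*np.sin(q[1])+L2*np.sin(s)+b*np.cos(s)),W[1]-e,W[2]-(h+L1*np.cos(q[1])+L2*np.cos(s)-b*np.sin(s))]
    return np.array(out)
f=least_squares(res,[300,400,400,250,25,0])
if __name__=="__main__":
    print(f.x.round(1),f.fun.round(1))
E
python3 kin.py
```

```text
[251.8 512.  566.2 347.7  24.9   1.4] [ 0. -0. -0.  0. -0. -0. -0. -0. -0. -0. -0. -0.  0.  0. -0.]
```

```bash
cat > ik.py <<'E'
import numpy as np
from kin import f
h,L1,L2,d,e,b=f.x
lo=[-150.88,-54.13,17.81,-75.09,0];hi=[150.88,125.18,147.31,255.09,152.58]
yaw=np.radians(5.5);O=np.array([599,-60.5,0])
ex=np.array([np.cos(yaw),np.sin(yaw),0]);ey=np.array([-np.sin(yaw),np.cos(yaw),0]);ez=np.array([0,0,1.])
def world(x,y,z): return O+x*ex+y*ey+z*ez
def ik(P,T,yawt=0):
    "P world TCP; T tilt, + points forward (+x preheater)"
    T=np.radians(T);a=np.radians(yawt);t=np.sin(T)*(np.cos(a)*ex+np.sin(a)*ey)-np.cos(T)*ez
    W=P-d*t;r=np.hypot(W[0],W[1])
    j1=np.arctan2(W[1],W[0])-np.arcsin(e/r);rr=np.sqrt(r*r-e*e);z=W[2]-h
    D=(rr*rr+z*z-L1*L1-L2*L2)/(2*L1*L2)
    if abs(D)>1:return None
    j3=np.arccos(D);j2=np.arctan2(rr,z)-np.arctan2(L2*np.sin(j3),L1+L2*np.cos(j3));s=j2+j3
    c,sn=np.cos(j1),np.sin(j1);tl=np.array([c*t[0]+sn*t[1],-sn*t[0]+c*t[1],t[2]])
    fd=np.array([np.sin(s),0,np.cos(s)]);px=np.array([np.cos(s),0,-np.sin(s)])
    j5=np.arccos(fd@tl);j4=np.arctan2(tl[1],tl@px)
    q=np.degrees([j1,j2,j3,j4,j5]);
    return q.round(0),bool(np.all(q>lo)and np.all(q<hi)),W.round(0)
if __name__=="__main__":
    for T in(75,60,50,40,30):print("start",T,ik(world(-105,20,55),T))
    for T in(75,60,50,40,30):print("r30",T,ik(world(-100,20,110),T))
    print(0,ik(world(0,20,150),0))
    for T in(-30,-45,-60,-75,-90):print("end",T,ik(world(90,20,82),T))
    for T in(-60,-75,-90):print("end yaw",T,ik(world(90,20,82),T,-30),ik(world(90,20,82),T,30))
E
python3 ik.py
```

```text
start 75 (array([-36.,  27., 159., 140.,  79.]), False, array([158., -83., 145.]))
start 60 (array([-29.,   2., 158., 136.,  45.]), False, array([193., -80., 229.]))
start 50 (array([-24.,  -7., 155., 121.,  26.]), False, array([227., -76., 278.]))
start 40 (array([-20.,  -9., 150.,  81.,  16.]), False, array([270., -72., 321.]))
start 30 (array([-16.,  -8., 143.,  34.,  20.]), True, array([320., -67., 356.]))
r30 75 (array([-35.,   9., 161., 138.,  67.]), False, array([163., -82., 200.]))
r30 60 (array([-28., -12., 158., 123.,  35.]), False, array([198., -79., 284.]))
r30 50 (array([-24., -17., 153.,  95.,  22.]), False, array([232., -76., 333.]))
r30 40 (array([-20., -17., 147.,  52.,  20.]), True, array([275., -72., 376.]))
r30 30 (array([-16., -14., 141.,  24.,  27.]), True, array([324., -67., 411.]))
0 (array([ -6.,  11., 107.,   0.,  63.]), True, array([597., -41., 498.]))
end -30 (array([-3., 43., 73., -4., 94.]), True, array([860., -15., 383.]))
end -45 (array([ -2.,  54.,  60.,  -6., 111.]), True, array([931.,  -8., 328.]))
end -60 (array([ -2.,  65.,  48.,  -8., 127.]), True, array([986.,  -3., 256.]))
end -75 (array([ -1.,  75.,  37., -11., 143.]), True, array([1021.,    0.,  172.]))
end -90 (array([ -1.,  85.,  28., -17., 156.]), False, array([1.033e+03, 1.000e+00, 8.200e+01]))
end yaw -60 (array([-11.,  63.,  51.,  14., 124.]), True, array([ 961., -157.,  256.])) (array([  7.,  59.,  58., -27., 117.]), True, array([932., 143., 256.]))
end yaw -75 (array([-11.,  73.,  41.,  20., 139.]), True, array([ 992., -171.,  172.])) (array([  8.,  68.,  50., -35., 129.]), True, array([960., 163., 172.]))
end yaw -90 (array([-11.,  82.,  34.,  29., 152.]), True, array([1003., -176.,   82.])) (array([  8.,  76.,  44., -45., 140.]), True, array([970., 170.,  82.]))
```

Kinematics fit is exact, so reach is known: 30° forward tilt at the start, about −80° at the end. I'll descend with the lower finger in front of and below the overhanging edge.

servo_tool:
  steps:
    - {"dx": -0.065, "dy": -0.183, "dz": 0.775, "rx": 0, "ry": 0, "rz": 0}
    - {"dx": -0.065, "dy": -0.183, "dz": 0.775, "rx": 0, "ry": 0, "rz": 0}
    - {"dx": -0.065, "dy": -0.183, "dz": 0.775, "rx": 0, "ry": 0, "rz": 0}
    - {"dx": -0.065, "dy": -0.183, "dz": 0.775, "rx": 0, "ry": 0, "rz": 0}
    - {"dx": -0.065, "dy": -0.183, "dz": 0.775, "rx": 0, "ry": 0, "rz": 0}
    - {"dx": -0.065, "dy": -0.183, "dz": 0.775, "rx": 0, "ry": 0, "rz": 0}
    - {"dx": -0.065, "dy": -0.183, "dz": 0.775, "rx": 0, "ry": 0, "rz": 0}
    - {"dx": -0.065, "dy": -0.183, "dz": 0.775, "rx": 0, "ry": 0, "rz": 0}
    - {"dx": 0, "dy": 0, "dz": 0, "rx": 0, "ry": 0, "rz": 0}
  gripper: 50

```text
clock: 6.35
tool_pos: [497.8, -48.9, 44.7]
ee_rot: [150.4, -0.2, 95.2]
force: [-0.1, 1.4, -0.3]
finger_gap: 49.9
finger_force: 0.0
```

```bash
python3 -c "
from h import *
log()
a=read_camera('wrist')
for t in('plate','plate_near_edge','step_edge'):
    print(t,[(w('wrist',q['at']),round(q['p'],2)) for q in landmark_of(t,'wrist')[:2]])
u,v=map(int,px('top',(500,-50,60)));b=cv2.resize(read_camera('top')[v-50:v+50,u-64:u+64],(512,384))
c=read_camera('scene');u,v=map(int,px('scene',(500,-50,60)));c=cv2.resize(c[v-60:v+60,u-60:u+60],(384,384))
cv2.imwrite('pics/w3.png',cv2.resize(np.hstack([a,c]),(800,343)))"
```

```text
6.35 [-15.6  -6.1 142.9  34.6  18.3 -51.5] [497.8 -48.9  44.7] [150.4  -0.2  95.2] [-0.1  1.4 -0.3] [-0.   0.3 -0. ] 49.9 0.0
plate [(array([535.9, -43.8,  52.5]), 0.96)]
plate_near_edge [(array([478.8, -49. ,  59.2]), 0.6)]
step_edge [(array([601.3, -62.9,  69.6]), 0.76), (array([591.9, -41.5,  57. ]), 0.33)]
```

View pics/w3.png

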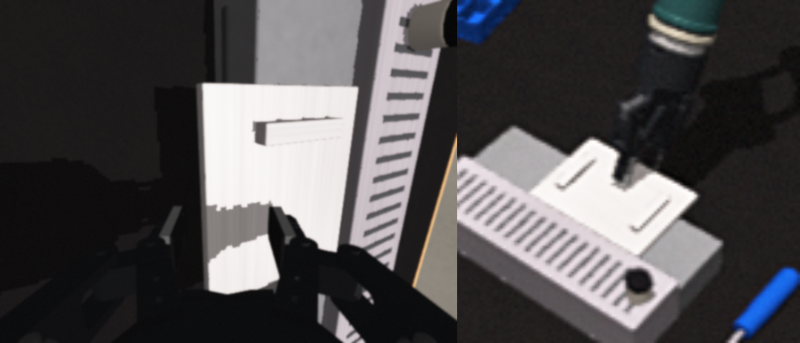

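Left finger sits outside the edge (x≈172 vs edge 205 px), right finger above the plate (275 px), no contact. Push forward to seat it against the step, then lever.

servo_tool:
  steps:
    - {"dx": 0, "dy": 0.1, "dz": 0.033, "rx": 0, "ry": 0, "rz": 0}
    - {"dx": 0, "dy": 0.1, "dz": 0.033, "rx": 0, "ry": 0, "rz": 0}
    - {"dx": 0, "dy": 0.1, "dz": 0.033, "rx": 0, "ry": 0, "rz": 0}
    - {"dx": 0, "dy": 0.1, "dz": 0.033, "rx": 0, "ry": 0, "rz": 0}
    - {"dx": 0, "dy": 0.1, "dz": 0.033, "rx": 0, "ry": 0, "rz": 0}
    - {"dx": 0, "dy": 0.1, "dz": -0.137, "rx": 0, "ry": 0, "rz": 0}
    - {"dx": 0, "dy": 0.1, "dz": -0.137, "rx": 0, "ry": 0, "rz": 0}
    - {"dx": 0, "dy": 0.1, "dz": -0.137, "rx": 0, "ry": 0, "rz": 0}
    - {"dx": 0, "dy": 0.1, "dz": -0.137, "rx": 0, "ry": 0, "rz": 0}

```text
clock: 7.55
tool_pos: [513.2, -47.3, 67.9]
ee_rot: [150.5, -0.1, 95.3]
force: [-10.3, -5.6, -0.8]
finger_gap: 50.1
finger_force: 5.2
```

```bash
python3 -c "
from h import *
log();read_camera('scene')
for t in('plate','plate_near_edge','plate_far_edge'):
    print(t,[(w('scene',q['at']),round(q['p'],2)) for q in landmark_of(t,'scene')[:2]])"
```

```text
7.55 [-14.6  -7.1 140.4  28.2  21.  -44.1] [513.2 -47.3  67.9] [ 1.505e+02 -1.000e-01  9.530e+01] [-10.3  -5.6  -0.8] [-0.8  1.9 -0.2] 50.1 5.2
plate [(array([543.1, -48.6,  57.8]), 0.95)]
plate_near_edge [(array([485.8, -50.7,  71.4]), 0.78), (array([547.6, -46.3,  59.4]), 0.7)]
plate_far_edge [(array([598.9, -42.5,  52.3]), 0.6)]
```

servo_tool:
  steps:
    - {"dx": 0, "dy": 0.11, "dz": -0.12, "rx": 0, "ry": 0, "rz": 0}
    - {"dx": 0, "dy": 0.11, "dz": -0.12, "rx": 0, "ry": 0, "rz": 0}
    - {"dx": 0, "dy": 0.11, "dz": -0.12, "rx": 0, "ry": 0, "rz": 0}
    - {"dx": 0, "dy": 0.11, "dz": -0.12, "rx": 0, "ry": 0, "rz": 0}
    - {"dx": 0, "dy": 0.135, "dz": -0.096, "rx": 0, "ry": 0, "rz": 0}
    - {"dx": 0, "dy": 0.135, "dz": -0.096, "rx": 0, "ry": 0, "rz": 0}
    - {"dx": 0, "dy": 0.135, "dz": -0.096, "rx": 0, "ry": 0, "rz": 0}
    - {"dx": 0, "dy": 0.135, "dz": -0.096, "rx": 0, "ry": 0, "rz": 0}

```text
clock: 8.55
tool_pos: [528.4, -46.2, 107.3]
ee_rot: [150.2, -0.1, 95.3]
force: [-4.8, 0.2, 0.4]
finger_gap: 50.2
finger_force: 1.6
```

```bash
python3 -c "
from h import *
log();read_camera('scene')
for t in('plate','plate_near_edge','plate_far_edge'):
    print(t,[(w('scene',q['at']),round(q['p'],2)) for q in landmark_of(t,'scene')[:2]])"
```

```text
8.55 [-13.9  -9.7 137.4  22.3  25.6 -37. ] [528.4 -46.2 107.3] [ 1.502e+02 -1.000e-01  9.530e+01] [-4.8  0.2  0.4] [0.1 0.8 0. ] 50.2 1.6
plate [(array([550.5, -46.6,  81.3]), 0.57)]
plate_near_edge [(array([502.6, -46.7, 114.7]), 0.86)]
plate_far_edge [(array([596.6, -40.2,  53.8]), 0.79), (array([551. , -48.6,  82.4]), 0.45)]
```

servo_tool:
  steps:
    - {"dx": 0, "dy": 0.15, "dz": -0.07, "rx": 0, "ry": 0, "rz": 0}
    - {"dx": 0, "dy": 0.15, "dz": -0.07, "rx": 0, "ry": 0, "rz": 0}
    - {"dx": 0, "dy": 0.15, "dz": -0.07, "rx": 0, "ry": 0, "rz": 0}
    - {"dx": 0, "dy": 0.15, "dz": -0.07, "rx": 0, "ry": 0, "rz": 0}
    - {"dx": 0, "dy": 0.16, "dz": -0.04, "rx": 0, "ry": 0, "rz": 0}
    - {"dx": 0, "dy": 0.16, "dz": -0.04, "rx": 0, "ry": 0, "rz": 0}
    - {"dx": 0, "dy": 0.16, "dz": -0.04, "rx": 0, "ry": 0, "rz": 0}

```text
clock: 9.45
tool_pos: [552.7, -45.1, 136.0]
ee_rot: [150.0, 0.0, 95.2]
force: [-0.6, -0.2, -1.4]
finger_gap: 49.9
finger_force: 0.5
```

```bash
python3 -c "
from h import *
log();read_camera('scene')
for t in('plate','plate_near_edge','plate_far_edge'):
    print(t,[(w('scene',q['at']),round(q['p'],2)) for q in landmark_of(t,'scene')[:2]])"
```

```text
9.45 [-12.8  -9.4 133.7  19.1  28.3 -32.7] [552.7 -45.1 136. ] [150.    0.   95.2] [-0.6 -0.2 -1.4] [-0.   0.3  0. ] 49.9 0.5
plate [(array([564.2, -46.3,  92.1]), 0.6)]
plate_near_edge [(array([525.9, -46.1, 143.9]), 0.84)]
plate_far_edge [(array([596.3, -41.3,  49.7]), 0.89)]
```

servo_tool:
  steps:
    - {"dx": 0, "dy": 0, "dz": -0.08, "rx": 0, "ry": 0, "rz": 0}
    - {"dx": 0, "dy": 0, "dz": -0.08, "rx": 0, "ry": 0, "rz": 0}
    - {"dx": 0, "dy": 0, "dz": 0, "rx": 0, "ry": 0, "rz": 0}
  gripper: 25

```text
clock: 9.95
tool_pos: [549.5, -45.1, 139.8]
ee_rot: [150.0, -0.0, 95.2]
force: [-1.1, 0.7, -0.1]
finger_gap: 24.8
finger_force: 0.5
```

servo_tool:
  steps:
    - {"dx": 0, "dy": 0, "dz": 0, "rx": 0, "ry": 0, "rz": 0}
    - {"dx": 0, "dy": 0, "dz": 0, "rx": 0, "ry": 0, "rz": 0}
    - {"dx": 0, "dy": 0, "dz": 0, "rx": 0, "ry": 0, "rz": 0}
    - {"dx": 0, "dy": 0, "dz": 0, "rx": 0, "ry": 0, "rz": 0}
  gripper: 4

```text
clock: 10.35
tool_pos: [548.8, -45.2, 139.4]
ee_rot: [150.1, 0.0, 95.3]
force: [-7.5, -1.9, 5.9]
finger_gap: 6.2
finger_force: 59.1
```

```bash
python3 -c "
from h import *
log();c=read_camera('scene')
for t in('plate','plate_near_edge','plate_far_edge'):
    print(t,[(w('scene',q['at']),round(q['p'],2)) for q in landmark_of(t,'scene')[:2]])
u,v=map(int,px('scene',(560,-50,90)));c=cv2.resize(c[v-60:v+60,u-60:u+60],(480,480))
a=cv2.resize(read_camera('wrist'),(320,240));b=np.zeros((480,320,3),np.uint8);b[:240]=a
cv2.imwrite('pics/w4.png',np.hstack([c,b]))"
```

```text
10.35 [-13.  -10.1 133.8  18.8  29.  -32.5] [548.8 -45.2 139.4] [150.1   0.   95.3] [-7.5 -1.9  5.9] [-0.3  1.3 -0. ] 6.2 59.1
plate [(array([570.6, -45.5,  99.2]), 0.77)]
plate_near_edge [(array([544.8, -46.3, 158. ]), 0.94)]
plate_far_edge [(array([597.1, -43.5,  52.1]), 0.66)]
```

View pics/w4.png

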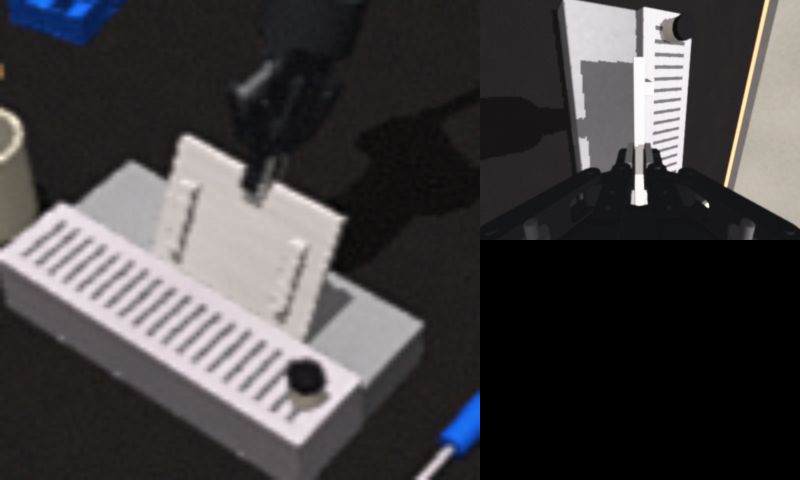

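Gripped: plate stands at ~62°, fingers centred on the near edge. Now rotate about the far edge to vertical with a slight unloading.

servo_tool:
  steps:
    - {"dx": 0, "dy": 0, "dz": -0.06, "rx": 0, "ry": 0, "rz": 0}
    - {"dx": 0, "dy": 0, "dz": -0.06, "rx": 0, "ry": 0, "rz": 0}
    - {"dx": 0, "dy": 0.147, "dz": 0.003, "rx": 0.5, "ry": 0, "rz": 0}
    - {"dx": 0, "dy": 0.147, "dz": 0.003, "rx": 0.5, "ry": 0, "rz": 0}
    - {"dx": 0, "dy": 0.147, "dz": 0.003, "rx": 0.5, "ry": 0, "rz": 0}
    - {"dx": 0, "dy": 0.147, "dz": 0.003, "rx": 0.5, "ry": 0, "rz": 0}
    - {"dx": 0, "dy": 0.147, "dz": 0.003, "rx": 0.5, "ry": 0, "rz": 0}
    - {"dx": 0, "dy": 0.147, "dz": 0.003, "rx": 0.5, "ry": 0, "rz": 0}
    - {"dx": 0, "dy": 0.147, "dz": 0.003, "rx": 0.5, "ry": 0, "rz": 0}
    - {"dx": 0, "dy": 0.147, "dz": 0.003, "rx": 0.5, "ry": 0, "rz": 0}
    - {"dx": 0, "dy": 0.147, "dz": 0.003, "rx": 0.5, "ry": 0, "rz": 0}
    - {"dx": 0, "dy": 0.147, "dz": 0.003, "rx": 0.5, "ry": 0, "rz": 0}
    - {"dx": 0, "dy": 0.147, "dz": 0.003, "rx": 0.5, "ry": 0, "rz": 0}
    - {"dx": 0, "dy": 0.147, "dz": 0.003, "rx": 0.5, "ry": 0, "rz": 0}

```text
clock: 12.0
tool_pos: [597.3, -40.6, 155.6]
ee_rot: [-179.8, -0.0, 95.2]
force: [-2.7, -0.6, -1.8]
finger_gap: 6.3
finger_force: 59.1
```

```bash
python3 -c "
from h import *
log();c=read_camera('scene')
for k in('scene','top'):
  read_camera(k)
  for t in('plate','plate_near_edge','plate_far_edge'):
    print(k,t,[(w(k,q['at']),round(q['p'],2)) for q in landmark_of(t,k)[:2]])"
```

```text
12.0 [ -6.3  10.4 105.9  -0.   64.  -11.5] [597.3 -40.6 155.6] [-179.8   -0.    95.2] [-2.7 -0.6 -1.8] [-0.1  0.9  0.1] 6.3 59.1
scene plate [(array([597.9, -43.9, 114.7]), 0.61)]
scene plate_near_edge [(array([601.8, -38.5, 171.8]), 0.69)]
scene plate_far_edge [(array([593.3, -39.9,  53.9]), 0.97)]
top plate [(array([600.7, -57.4,  61.8]), 0.48), (array([ 631.7, -308.5,   -2.5]), 0.33)]
top plate_near_edge []
top plate_far_edge []
```

Plate is upright (~94°), insertion ~15.5 mm, far edge at the step face. Lift a bit, then begin turning over.

servo_tool:
  steps:
    - {"dx": 0, "dy": 0, "dz": -0.2, "rx": 0, "ry": 0, "rz": 0}
    - {"dx": 0, "dy": 0, "dz": -0.21, "rx": 0, "ry": 0, "rz": 0}
    - {"dx": 0, "dy": 0, "dz": -0.21, "rx": 0, "ry": 0, "rz": 0}
    - {"dx": 0, "dy": 0, "dz": -0.2, "rx": 0, "ry": 0, "rz": 0}
    - {"dx": 0, "dy": 0.106, "dz": 0.075, "rx": 0.46, "ry": 0, "rz": 0}
    - {"dx": 0, "dy": 0.106, "dz": 0.075, "rx": 0.46, "ry": 0, "rz": 0}
    - {"dx": 0, "dy": 0.106, "dz": 0.075, "rx": 0.46, "ry": 0, "rz": 0}
    - {"dx": 0, "dy": 0.106, "dz": 0.075, "rx": 0.46, "ry": 0, "rz": 0}
    - {"dx": 0, "dy": 0.106, "dz": 0.075, "rx": 0.46, "ry": 0, "rz": 0}
    - {"dx": 0, "dy": 0.118, "dz": 0.053, "rx": 0.46, "ry": 0, "rz": 0}
    - {"dx": 0, "dy": 0.118, "dz": 0.053, "rx": 0.46, "ry": 0, "rz": 0}
    - {"dx": 0, "dy": 0.118, "dz": 0.053, "rx": 0.46, "ry": 0, "rz": 0}
    - {"dx": 0, "dy": 0.118, "dz": 0.053, "rx": 0.46, "ry": 0, "rz": 0}
    - {"dx": 0, "dy": 0.118, "dz": 0.053, "rx": 0.46, "ry": 0, "rz": 0}

```text
clock: 13.85
tool_pos: [629.7, -37.9, 156.9]
ee_rot: [-157.2, 0.0, 95.2]
force: [-0.4, -0.6, -3.3]
finger_gap: 6.6
finger_force: 58.8
```

servo_tool:
  steps:
    - {"dx": 0, "dy": 0.127, "dz": 0.028, "rx": 0.46, "ry": 0, "rz": 0}
    - {"dx": 0, "dy": 0.127, "dz": 0.028, "rx": 0.46, "ry": 0, "rz": 0}
    - {"dx": 0, "dy": 0.127, "dz": 0.028, "rx": 0.46, "ry": 0, "rz": 0}
    - {"dx": 0, "dy": 0.127, "dz": 0.028, "rx": 0.46, "ry": 0, "rz": 0}
    - {"dx": 0, "dy": 0.127, "dz": 0.028, "rx": 0.46, "ry": 0, "rz": 0}
    - {"dx": 0, "dy": 0.13, "dz": 0.002, "rx": 0.46, "ry": 0, "rz": 0}
    - {"dx": 0, "dy": 0.13, "dz": 0.002, "rx": 0.46, "ry": 0, "rz": 0}
    - {"dx": 0, "dy": 0.13, "dz": 0.002, "rx": 0.46, "ry": 0, "rz": 0}
    - {"dx": 0, "dy": 0.13, "dz": 0.002, "rx": 0.46, "ry": 0, "rz": 0}
    - {"dx": 0, "dy": 0.13, "dz": 0.002, "rx": 0.46, "ry": 0, "rz": 0}

```text
clock: 14.85
tool_pos: [659.5, -35.2, 131.0]
ee_rot: [-134.2, 0.0, 95.2]
force: [-0.4, 0.1, -3.8]
finger_gap: 6.2
finger_force: 58.9
```

```bash
python3 -c "
from h import *
log()
for k in('scene','top'):
  c=read_camera(k)
  for t in('plate','plate_near_edge','plate_far_edge'):
    print(k,t,[(w(k,q['at']),round(q['p'],2)) for q in landmark_of(t,k)[:2]])
  if k=='scene':
    u,v=map(int,px('scene',(620,-50,90)));cv2.imwrite('pics/s5.png',cv2.resize(c[v-60:v+60,u-60:u+60],(480,480)))"
```

```text
14.85 [ -2.4  48.6  63.7  -5.9 113.   -7.6] [659.5 -35.2 131. ] [-134.2    0.    95.2] [-0.4  0.1 -3.8] [ 0.1 -0.8  0. ] 6.2 58.9
scene plate [(array([634.2, -41.6, 106.1]), 0.91)]
scene plate_near_edge [(array([669.2, -31.8, 141.4]), 0.84)]
scene plate_far_edge [(array([589.5, -44.5,  62.5]), 0.78)]
top plate [(array([628.5, -40.7, 104.7]), 0.9)]
top plate_near_edge [(array([672. , -37.5, 141. ]), 0.71), (array([629.4,  82.5,  70.8]), 0.16)]
top plate_far_edge [(array([591.2, -42.1,  63.2]), 0.77), (array([602.8, -57.9,  61.4]), 0.44)]
```

View pics/s5.png

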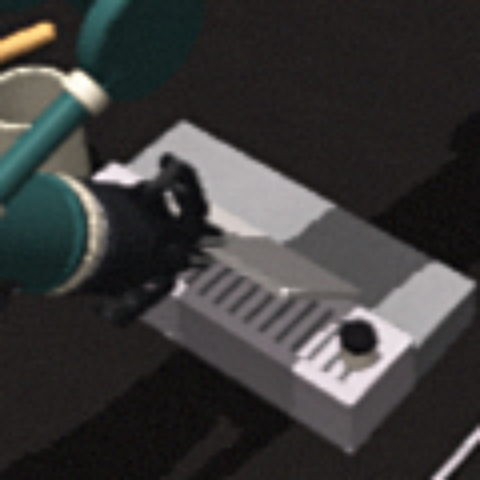

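Plate is held at ~136°, ribs down, edge near (210,235) px with fingers in place. Continue to near flat.

servo_tool:
  steps:
    - {"dx": 0, "dy": 0.079, "dz": 0.01, "rx": 0.45, "ry": 0, "rz": 0}
    - {"dx": 0, "dy": 0.079, "dz": 0.01, "rx": 0.45, "ry": 0, "rz": 0}
    - {"dx": 0, "dy": 0.079, "dz": 0.01, "rx": 0.45, "ry": 0, "rz": 0}
    - {"dx": 0, "dy": 0.079, "dz": 0.01, "rx": 0.45, "ry": 0, "rz": 0}
    - {"dx": 0, "dy": 0.079, "dz": -0.003, "rx": 0.45, "ry": 0, "rz": 0}
    - {"dx": 0, "dy": 0.079, "dz": -0.003, "rx": 0.45, "ry": 0, "rz": 0}
    - {"dx": 0, "dy": 0.079, "dz": -0.003, "rx": 0.45, "ry": 0, "rz": 0}
    - {"dx": 0, "dy": 0.079, "dz": -0.003, "rx": 0.45, "ry": 0, "rz": 0}

```text
clock: 16.05
tool_pos: [668.4, -34.4, 115.7]
ee_rot: [-116.1, 0.0, 95.2]
force: [-0.7, -0.2, -2.6]
finger_gap: 6.4
finger_force: 59.1
```

servo_tool:
  steps:
    - {"dx": 0, "dy": 0.108, "dz": -0.003, "rx": 0.45, "ry": 0, "rz": 0}
    - {"dx": 0, "dy": 0.108, "dz": -0.003, "rx": 0.45, "ry": 0, "rz": 0}
    - {"dx": 0, "dy": 0.108, "dz": -0.003, "rx": 0.45, "ry": 0, "rz": 0}
    - {"dx": 0, "dy": 0.108, "dz": -0.003, "rx": 0.45, "ry": 0, "rz": 0}
    - {"dx": 0, "dy": 0.106, "dz": -0.02, "rx": 0.45, "ry": 0, "rz": 0}
    - {"dx": 0, "dy": 0.106, "dz": -0.02, "rx": 0.45, "ry": 0, "rz": 0}
    - {"dx": 0, "dy": 0.106, "dz": -0.02, "rx": 0.45, "ry": 0, "rz": 0}
    - {"dx": 0, "dy": 0.106, "dz": -0.02, "rx": 0.45, "ry": 0, "rz": 0}
    - {"dx": 0, "dy": 0, "dz": 0, "rx": 0, "ry": 0, "rz": 0}

```text
clock: 16.95
tool_pos: [678.0, -33.5, 88.9]
ee_rot: [-97.9, -0.0, 95.2]
force: [0.3, -0.3, -4.6]
finger_gap: 6.6
finger_force: 59.2
```

```bash
cat > st.py <<'E'
from h import *
s=log();d=s["tool_pos"]-[599,-60.5,0];print("p-frame",d[0]*.9954+d[1]*.0958,-.0958*d[0]+.9954*d[1])
for k in('scene','top'):
  c=read_camera(k)
  for t in('plate','plate_near_edge','plate_far_edge'):
    print(k,t,[(w(k,q['at']),round(q['p'],2)) for q in landmark_of(t,k)[:1]])
E
python3 st.py
```

```text
16.95 [ -1.5  77.8  35.3 -12.8 148.3 -11.9] [678.  -33.5  88.9] [-97.9  -0.   95.2] [ 0.3 -0.3 -4.6] [ 0.1 -1.3  0. ] 6.6 59.2
p-frame 81.19354662801328 19.338671793944226
scene plate [(array([642.5, -37.7,  89.1]), 0.83)]
scene plate_near_edge [(array([695.3, -27.5,  90.5]), 0.69)]
scene plate_far_edge [(array([583.2, -45.1,  75.3]), 0.7)]
top plate [(array([637.1, -39.7,  89.4]), 0.96)]
top plate_near_edge [(array([694.5, -29.4,  93.9]), 0.77)]
top plate_far_edge [(array([582.5, -38.8,  78.7]), 0.78)]
```

servo_tool:
  steps:
    - {"dx": 0, "dy": 0.02, "dz": -0.012, "rx": 0.1, "ry": 0, "rz": 0}
    - {"dx": 0, "dy": 0.02, "dz": -0.012, "rx": 0.1, "ry": 0, "rz": 0}
    - {"dx": 0, "dy": 0.02, "dz": -0.012, "rx": 0.1, "ry": 0, "rz": 0}
    - {"dx": 0, "dy": 0.02, "dz": -0.012, "rx": 0.1, "ry": 0, "rz": 0}
    - {"dx": 0, "dy": 0.02, "dz": -0.012, "rx": 0.1, "ry": 0, "rz": 0}
    - {"dx": 0, "dy": 0.02, "dz": -0.012, "rx": 0.1, "ry": 0, "rz": 0}
    - {"dx": 0, "dy": 0.02, "dz": -0.012, "rx": 0.1, "ry": 0, "rz": 0}
    - {"dx": 0, "dy": 0, "dz": 0, "rx": 0, "ry": 0, "rz": 0}

```text
clock: 18.15
tool_pos: [681.3, -33.1, 86.8]
ee_rot: [-94.4, -0.0, 95.2]
force: [-0.2, -0.0, -3.3]
finger_gap: 6.6
finger_force: 59.2
```

```bash
python3 st.py
```

```text
18.15 [ -1.5  80.6  32.3 -14.3 151.9 -13.2] [681.3 -33.1  86.8] [-94.4  -0.   95.2] [-0.2 -0.  -3.3] [ 0.1 -1.3  0. ] 6.6 59.2
p-frame 84.56806568183724 19.419905397581815
scene plate [(array([645.9, -38.4,  91.8]), 0.77)]
scene plate_near_edge [(array([699.3, -30.3,  87.1]), 0.76)]
scene plate_far_edge [(array([583.7, -44.5,  77.4]), 0.6)]
top plate [(array([640.5, -37.8,  88.8]), 0.88)]
top plate_near_edge [(array([698.1, -32.9,  90. ]), 0.76)]
top plate_far_edge [(array([582.9, -38. ,  78.1]), 0.9)]
```

servo_tool:
  steps:
    - {"dx": 0, "dy": 0.025, "dz": 0, "rx": 0, "ry": 0, "rz": 0}
    - {"dx": 0, "dy": 0.025, "dz": 0, "rx": 0, "ry": 0, "rz": 0}
    - {"dx": 0, "dy": 0.025, "dz": 0, "rx": 0, "ry": 0, "rz": 0}
    - {"dx": 0, "dy": 0, "dz": 0, "rx": 0, "ry": 0, "rz": 0}

```text
clock: 18.95
tool_pos: [681.6, -33.1, 85.0]
ee_rot: [-94.5, -0.0, 95.2]
force: [0.3, 0.2, -3.2]
finger_gap: 6.2
finger_force: 59.2
```

servo_tool:
  steps:
    - {"dx": 0, "dy": 0.025, "dz": 0, "rx": 0, "ry": 0, "rz": 0}
    - {"dx": 0, "dy": 0.025, "dz": 0, "rx": 0, "ry": 0, "rz": 0}
    - {"dx": 0, "dy": 0, "dz": 0, "rx": 0, "ry": 0, "rz": 0}

```text
clock: 19.25
tool_pos: [681.8, -33.0, 83.9]
ee_rot: [-94.5, 0.0, 95.2]
force: [0.2, 0.3, -3.2]
finger_gap: 6.3
finger_force: 59.3
```

servo_tool:
  steps:
    - {"dx": 0, "dy": 0.025, "dz": 0, "rx": 0, "ry": 0, "rz": 0}
    - {"dx": 0, "dy": 0.025, "dz": 0, "rx": 0, "ry": 0, "rz": 0}
    - {"dx": 0, "dy": 0, "dz": 0, "rx": 0, "ry": 0, "rz": 0}

```text
clock: 19.55
tool_pos: [682.0, -33.0, 83.1]
ee_rot: [-94.5, 0.0, 95.2]
force: [0.0, 0.1, -0.3]
finger_gap: 6.2
finger_force: 59.4
```

servo_tool:
  steps:
    - {"dx": 0, "dy": 0.025, "dz": 0, "rx": 0, "ry": 0, "rz": 0}
    - {"dx": 0, "dy": 0.025, "dz": 0, "rx": 0, "ry": 0, "rz": 0}
    - {"dx": 0, "dy": 0, "dz": 0, "rx": 0, "ry": 0, "rz": 0}

```text
clock: 19.85
tool_pos: [682.2, -33.0, 82.0]
ee_rot: [-94.4, 0.0, 95.2]
force: [1.9, -0.6, 2.5]
finger_gap: 6.2
finger_force: 60.1
```

servo_tool:
  steps:
    - {"dx": 0, "dy": 0, "dz": 0, "rx": 0, "ry": 0, "rz": 0}
    - {"dx": 0, "dy": 0, "dz": 0, "rx": 0, "ry": 0, "rz": 0}
  gripper: 7.5

```text
clock: 20.05
tool_pos: [682.2, -33.0, 81.4]
ee_rot: [-94.5, 0.0, 95.2]
force: [4.2, 0.1, 2.7]
finger_gap: 7.2
finger_force: 23.6
```

servo_tool:
  steps:
    - {"dx": 0, "dy": 0.025, "dz": 0, "rx": 0, "ry": 0, "rz": 0}
    - {"dx": 0, "dy": 0.025, "dz": 0, "rx": 0, "ry": 0, "rz": 0}
    - {"dx": 0, "dy": 0, "dz": 0, "rx": 0, "ry": 0, "rz": 0}
  gripper: 9

```text
clock: 20.35
tool_pos: [682.0, -33.0, 78.7]
ee_rot: [-94.5, -0.0, 95.2]
force: [1.4, 0.6, -1.1]
finger_gap: 9.2
finger_force: 2.7
```

```bash
python3 st.py
```

```text
20.35 [ -1.5  81.4  31.6 -14.2 151.7 -13.1] [682.  -33.   78.7] [-94.5  -0.   95.2] [ 1.4  0.6 -1.1] [ 0.  -0.5  0. ] 9.2 2.7
p-frame 85.26108440332884 19.381611622554885
scene plate [(array([648.8, -39.2,  83.7]), 0.68)]
scene plate_near_edge [(array([698.2, -29. ,  79.4]), 0.87)]
scene plate_far_edge [(array([588.6, -44. ,  77.4]), 0.69)]
top plate []
top plate_near_edge [(array([700.4, -28.9,  81.1]), 0.78)]
top plate_far_edge [(array([585.5, -39.5,  76.7]), 0.56)]
```

servo_tool:
  steps:
    - {"dx": 0, "dy": 0.02, "dz": 0, "rx": 0, "ry": 0, "rz": 0}
    - {"dx": 0, "dy": 0.02, "dz": 0, "rx": 0, "ry": 0, "rz": 0}
    - {"dx": 0, "dy": 0, "dz": 0, "rx": 0, "ry": 0, "rz": 0}
  gripper: 12

```text
clock: 21.05
tool_pos: [682.3, -33.0, 78.2]
ee_rot: [-94.5, 0.0, 95.2]
force: [0.8, -0.4, -0.4]
finger_gap: 11.8
finger_force: 0.0
```

servo_tool:
  steps:
    - {"dx": 0, "dy": 0, "dz": 0, "rx": 0, "ry": 0, "rz": 0}
    - {"dx": 0, "dy": 0, "dz": 0, "rx": 0, "ry": 0, "rz": 0}
    - {"dx": 0, "dy": 0, "dz": 0, "rx": 0, "ry": 0, "rz": 0}
  gripper: 24

```text
clock: 21.35
tool_pos: [682.3, -33.0, 78.2]
ee_rot: [-94.5, 0.0, 95.2]
force: [0.5, -0.2, 0.4]
finger_gap: 24.1
finger_force: 0.0
```

```bash
python3 st.py; python3 - <<'E'
from h import *
c=read_camera('scene');u,v=map(int,px('scene',(640,-50,80)))
t=read_camera('top');a,b=map(int,px('top',(620,-50,80)))
cv2.imwrite('pics/s6.png',np.hstack([cv2.resize(c[v-50:v+50,u-50:u+50],(400,400)),cv2.resize(t[b-60:b+60,a-60:a+60],(400,400))]))
E
```

```text
21.35 [ -1.5  81.5  31.5 -14.2 151.8 -13.1] [682.3 -33.   78.2] [-94.5   0.   95.2] [ 0.5 -0.2  0.4] [ 0.  -0.5  0. ] 24.1 0.0
p-frame 85.4988503370818 19.362676311547332
scene plate [(array([648.8, -37.2,  83.7]), 0.72)]
scene plate_near_edge [(array([703.3, -28. ,  78.1]), 0.74)]
scene plate_far_edge [(array([587. , -43.9,  75.7]), 0.7)]
top plate [(array([644. , -40.3,  84.8]), 0.55)]
top plate_near_edge [(array([697.5, -34. ,  77. ]), 0.94)]
top plate_far_edge [(array([587.3, -38.6,  79.4]), 0.75)]
```

View pics/s6.png

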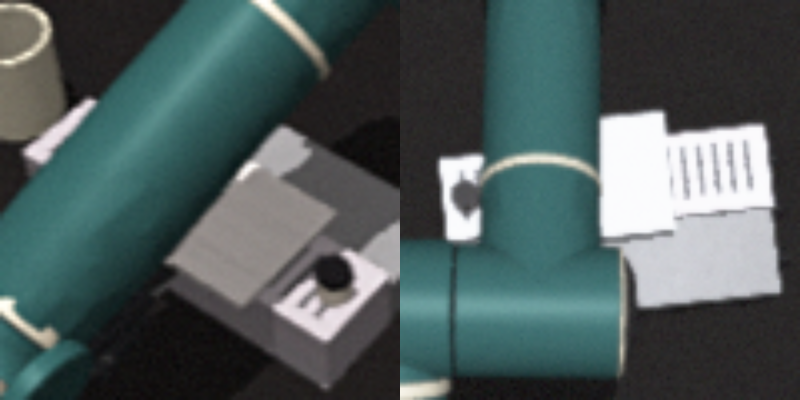

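Plate flat, ribs down, smooth face up, clear of the jar; fingers carry no load. Retract backwards.

servo_tool:
  steps:
    - {"dx": 0, "dy": 0, "dz": -0.1, "rx": 0, "ry": 0, "rz": 0}
    - {"dx": 0, "dy": 0, "dz": -0.1, "rx": 0, "ry": 0, "rz": 0}
    - {"dx": 0, "dy": 0, "dz": -0.1, "rx": 0, "ry": 0, "rz": 0}
    - {"dx": 0, "dy": 0, "dz": -0.1, "rx": 0, "ry": 0, "rz": 0}
    - {"dx": 0, "dy": 0, "dz": -0.1, "rx": 0, "ry": 0, "rz": 0}
    - {"dx": 0, "dy": 0, "dz": -0.1, "rx": 0, "ry": 0, "rz": 0}
    - {"dx": 0, "dy": 0, "dz": -0.1, "rx": 0, "ry": 0, "rz": 0}

```text
clock: 22.55
tool_pos: [689.2, -32.1, 77.8]
ee_rot: [-95.1, 0.0, 95.4]
force: [0.5, -0.5, -0.3]
finger_gap: 24.2
finger_force: 0.0
```

```bash
python3 -c "
from h import *
log()"
```

```text
22.55 [ -1.4  82.5  29.  -14.7 152.5 -13.7] [689.2 -32.1  77.8] [-95.1   0.   95.4] [ 0.5 -0.5 -0.3] [ 0.  -0.5 -0. ] 24.2 0.0
```

servo_tool:
  steps:
    - {"dx": 0, "dy": 0, "dz": 0, "rx": -0.4, "ry": 0, "rz": 0}
    - {"dx": 0, "dy": 0, "dz": 0, "rx": -0.4, "ry": 0, "rz": 0}
    - {"dx": 0, "dy": 0.01, "dz": -0.1, "rx": -0.4, "ry": 0, "rz": 0}
    - {"dx": 0, "dy": 0.02, "dz": -0.1, "rx": -0.4, "ry": 0, "rz": 0}
    - {"dx": 0, "dy": 0.02, "dz": -0.1, "rx": -0.4, "ry": 0, "rz": 0}
    - {"dx": 0, "dy": 0.02, "dz": -0.1, "rx": -0.4, "ry": 0, "rz": 0}
    - {"dx": 0, "dy": 0.02, "dz": -0.1, "rx": -0.2, "ry": 0, "rz": 0}
    - {"dx": 0, "dy": 0.02, "dz": -0.1, "rx": 0, "ry": 0, "rz": 0}
  gripper: 40

```text
clock: 23.35
tool_pos: [708.0, -30.3, 80.5]
ee_rot: [-108.2, 0.0, 95.4]
force: [0.7, 0.1, 0.3]
finger_gap: 39.9
finger_force: 0.0
```

```bash
python3 st.py
```

```text
23.35 [ -1.3  77.   31.2 -10.7 143.  -10.6] [708.  -30.3  80.5] [-108.2    0.    95.4] [0.7 0.1 0.3] [ 0.1 -0.4  0. ] 39.9 0.0
p-frame 111.34504570214108 19.591933546618463
scene plate [(array([648.3, -36.6,  81.1]), 0.66)]
scene plate_near_edge [(array([701.9, -29.1,  76.4]), 0.56)]
scene plate_far_edge [(array([585.5, -43.4,  78.7]), 0.95)]
top plate [(array([643.4, -41.6,  84.4]), 0.97)]
top plate_near_edge [(array([700.6, -33.2,  78.5]), 0.66)]
top plate_far_edge []
```

servo_tool:
  steps:
    - {"dx": 0, "dy": 0, "dz": -0.15, "rx": -0.4, "ry": 0, "rz": 0}
    - {"dx": 0, "dy": 0, "dz": -0.15, "rx": -0.4, "ry": 0, "rz": 0}
    - {"dx": 0, "dy": 0, "dz": -0.15, "rx": -0.4, "ry": 0, "rz": 0}
    - {"dx": 0, "dy": 0, "dz": -0.15, "rx": -0.4, "ry": 0, "rz": 0}
    - {"dx": 0, "dy": -0.3, "dz": -0.5, "rx": 0, "ry": 0, "rz": 0}
    - {"dx": 0, "dy": -0.5, "dz": -0.5, "rx": 0, "ry": 0, "rz": 0}
    - {"dx": 0, "dy": -0.5, "dz": -0.5, "rx": 0, "ry": 0, "rz": 0}
    - {"dx": 0, "dy": -0.5, "dz": -0.5, "rx": 0, "ry": 0, "rz": 0}
    - {"dx": 0, "dy": -0.5, "dz": -0.5, "rx": 0, "ry": 0, "rz": 0}
    - {"dx": 0, "dy": -0.5, "dz": -0.5, "rx": 0, "ry": 0, "rz": 0}
    - {"dx": 0, "dy": -0.5, "dz": -0.5, "rx": 0, "ry": 0, "rz": 0}
    - {"dx": 0, "dy": -0.5, "dz": -0.5, "rx": 0, "ry": 0, "rz": 0}
    - {"dx": 0, "dy": 0, "dz": 0, "rx": 0, "ry": 0, "rz": 0}

```text
clock: 25.05
tool_pos: [746.7, -23.3, 242.2]
ee_rot: [-117.0, 0.1, 95.5]
force: [-0.2, 1.0, 0.3]
finger_gap: 39.8
finger_force: 0.0
```

```bash
python3 st.py; python3 - <<'E'
from h import *
c=read_camera('scene');u,v=map(int,px('scene',(640,-50,80)))
cv2.imwrite('pics/s7.png',np.hstack([cv2.resize(c[v-55:v+55,u-55:u+55],(400,400)),cv2.resize(read_camera('wrist'),(400,400))]))
E
```

```text
25.05 [ -1.   72.6  17.8 -12.5 151.9 -13.9] [746.7 -23.3 242.2] [-1.17e+02  1.00e-01  9.55e+01] [-0.2  1.   0.3] [ 0.  -0.4 -0. ] 39.8 0.0
p-frame 150.55263070879963 22.897806696606818
scene plate [(array([649.3, -38.4,  85.2]), 0.63)]
scene plate_near_edge [(array([701.9, -31.5,  78.9]), 0.77)]
scene plate_far_edge [(array([583.8, -41.1,  79.3]), 0.79)]
top plate [(array([641.5, -39.7,  82.1]), 0.69)]
top plate_near_edge [(array([699.2, -33.3,  78. ]), 0.77)]
top plate_far_edge [(array([ 630.5, -311. ,   -3. ]), 0.74)]
```

View pics/s7.png

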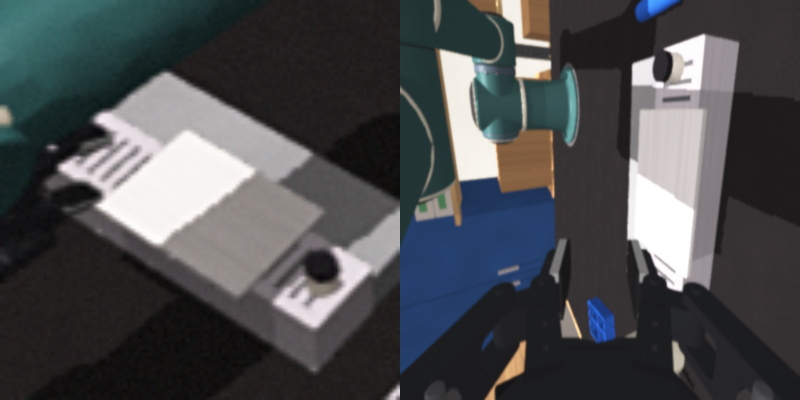

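Plate lies flat and square on the deck, smooth face up, jar untouched. Ease the arm off its joint limits and hand in.

servo_tool:
  steps:
    - {"dx": 0, "dy": -0.2, "dz": 0, "rx": -0.6, "ry": 0, "rz": 0}
    - {"dx": 0, "dy": -0.2, "dz": 0, "rx": -0.6, "ry": 0, "rz": 0}
    - {"dx": 0, "dy": -0.2, "dz": 0, "rx": -0.6, "ry": 0, "rz": 0}
    - {"dx": 0, "dy": 0, "dz": 0, "rx": 0, "ry": 0, "rz": 0}
    - {"dx": 0, "dy": 0, "dz": 0, "rx": 0, "ry": 0, "rz": 0}

```text
clock: 26.05
tool_pos: [737.9, -24.4, 253.7]
ee_rot: [-125.8, 0.1, 95.5]
force: [-0.3, -0.2, -0.5]
finger_gap: 40.0
finger_force: 0.0
```

```bash
python3 -c "
from h import *
log();print(close_job())"
```

```text
26.05 [ -1.2  62.2  31.   -8.7 140.5 -10.6] [737.9 -24.4 253.7] [-1.258e+02  1.000e-01  9.550e+01] [-0.3 -0.2 -0.5] [ 0.  -0.4  0. ] 40.0 0.0
the job is handed in; nothing more can be done
None
```

The plate was levered up on edge against the step, turned over and lowered under control; the last pictures show it flat and square on the upper deck on its ribs, smooth face up, overhanging the rear by about 24 mm by my estimate, with the robot clear and the job handed in at 26 s.

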